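Post a jewellery case through the drop-box flap

ROBOT

A 6-joint arm with a two-finger parallel gripper is mounted at the origin on the work surface. World frame = base frame: x ahead of the robot, y to its left, z up, the work surface at z = 0. Lengths are in m, angles in rad, forces in N, time in s.
With the tool pointing down it reaches from about 0.35 to 0.975 m from the base axis. Payload 4.9 kg.
Tool frame: the origin (TCP) lies midway between the tips of the shut fingers; the grasp point (between the pads) lies 19 mm behind it; z points along the fingers, y is the line along which they close (so a half turn about z gives the same grasp; the last joint's range is limited). The gripper opens to 85 mm and grips with 20 to 120 N. Pads are 22 mm wide; open, the fingers measure 114 mm over their backs; the gripper's body (76 mm by 85 mm) begins 54 mm behind the grasp point. The pads swing forward as they close: fully open they stand 13 mm farther back than shut.
Start: joints at [-1.295, 0.053, 1.613, -0, 1.476, -0.119], TCP at [0.24, -0.577, 0.206] pointing down, gripper open.
Joint ranges: [-3.01, 3.01], [-1.01, 2.22], [0.06, 2.58], [-1.02, 4.17], [0.09, 2.62], [-3.14, 3.14]. Speed limits (rad/s): [2.57, 2.57, 3.14, 3.14, 3.14, 3.14].

INTERFACE

Orientations are given as a unit quaternion [w, x, y, z].
In Python, from plant import state, grab_frame, job_done, cut_out, place_of gives the robot as it stands.
- The arm moves only by the tool jog_arm, never from a script. Its argument "motion" is text: rows parted by semicolons, each of 7 numbers parted by spaces: the opening in per cent of the stroke, from 0 (shut) to 100 (fully open), then the shift along the tool's x, y, z as a fraction of full scale, then the turn, a rotation vector about the tool's x, y, z as a fraction of full scale. A call has exactly 5 rows; each row is the pose to reach, as a shift and turn from the pose commanded when the call began, along the tool's axes at that moment; what a row does not reach only later rows make up. Full scale, the value 1, is 50 cm for a shift and 1.5 rad for a turn. A row lasts 1/8 s, in which the tool goes at most 62.5 mm and 10.7 degrees, less where a joint would pass 70% of its speed; a pose out of reach is approached as far as the arm can. A call with a number of a shift or a turn outside -1 to 1 is refused whole. A call with a gripper value outside its range is refused whole. The fingers move at their own pace and stop on an object; the grip force is fixed at half the most. Time passes only in rows, so rows that repeat a pose let the fingers close, or fill a call up. It gives the time, the measured TCP pose, the force, the opening and the grip force at its end, in the units of the state.
- state(): the state, without advancing time (a new reading comes with each control period).
- grab_frame(name): name is "scene" or "top" or "wrist"; returns a dict with "color" (400x640x3 uint8, red, green, blue), "range_z" (400x640 float32, m along the optical axis (not along the pixel's ray), 0 where there is no reading), "intrinsics" (3x3 intrinsics, pixels), "k1" (the pictures are not rectified: a ray, as slopes to the right and down, at radius r is drawn at 1 + k1 r^2 times it, then the intrinsics apply), "world_from_camera" (4x4, takes a point from camera to world coordinates). Camera axes: x right, y up, looking along -z (the intrinsics and any distortion apply to the point x, -y, -z); pixel columns grow to the right and rows downward; lengths in m; the calibration is good to about 2 mm. A picture is of the moment at which its call begins.
- job_done(): hands the job in; it is judged then, once.
Trained networks look in the newest picture that a camera, given by its name, has taken for a name from the list of things; names that differ only in an ending like _2 or _b are one class to them, and where a whole thing is asked for, a point or a joint stands for the part that bears it (a point fixed in the world has none). Each returns a list of dicts, best first, with "p" (0 to 1); they miss things now and then, are a little off and sometimes report something else, mostly with a low value. They report only what shows in the picture. A call takes as long as a camera call.
- cut_out(camera, thing): "pixels" (400x640 bool, what is visible of it).
- place_of(camera, thing): "at" ([x, y, z] in m, in world coordinates, good to about 4 mm: a listed point, or the origin of a listed thing).
The state is a dict: "time": time; "joint_pos": joint angles; "joint_vel": joint speeds; "joint_efforts": joint torques, N m; "tool_pos": TCP position; "tool_rot": TCP orientation; "contact_force": force on the tool from outside, world axes, zero at the start; "ft_torque": the same for the moment, N m; "gripper_width": opening from 0.0 (shut) to 1.0 (fully open); "grasp_force": force on a finger pad.
Only numpy, scipy, OpenCV 4.12 (cv2) and the standard library are available. Lean on these libraries where they do the work, as an engineer would, in place of code of your own. Each camera call takes 0.05 s, during which the arm holds its last target. There are 200 camera calls.

TASK

Post the flat white jewellery case into the drop box: without picking it up, push it with the fingers along the box's loading deck until it stands in front of the doorway, then push it in under the hanging flap until it drops into the bin. Take the fingers out again so that the flap hangs shut, and leave the little ring box and the other things on the counter alone.

Things in the scene. Friction and masses are not known exactly. Their poses are not given: they have to be found in the camera images.
- drop_box: Pine drop box fixed on the counter. Origin: on the counter, under the middle of the doorway, in the flap's plane; x points into the box (away from the robot, give or take its yaw), y left, z up. Its loading deck (level grey board, top at z = 100 mm) spans x = -154 to +36, y = -135 to +135 mm, open at the front and both ends; between them the doorway wall stands across it.
- flap (a joint): Aluminium gravity flap, 84 mm wide, 64 mm tall, 4 mm thick, 80 g, hung from the hinge rod, lower edge 4 mm above the deck. 0 = hanging shut; grows (rad) as the lower edge swings into the box, to 1.35; it cannot swing outwards. No latch or spring, falls shut in under 1 s; opening takes under 1 N. The case's leading edge can push it open.
- doorway (a point): Middle of the doorway, on the deck's top (drop box frame 0, 0, 100 mm; same axes). Doorway 90 mm wide between wooden panels (x = -4 to +8 mm, out to |y| = 135 mm, top 40 mm above the deck; the 12 mm posts beside the doorway rise to 76 mm).
- hinge_rod (a point): Middle of the steel hinge rod across the doorway, 8 mm thick, axis 70 mm above the deck at x = 0: 66 mm clear height under it, open above it. Fingers leaning back 30 to 45 degrees (tips leading) reach in under it; upright fingers meet it.
- lip (a point): Middle of the deck's inner edge, 36 mm behind the flap plane (drop box frame 36, 0, 100 mm). The case tips over it by itself once its middle is past it, its rear edge then being at about x = 0; push the rear edge on to about x = +8 mm to be sure.
- bin_floor (a point): Middle of the floor of the open-topped bin beyond the lip (drop box frame 90, 0, 12 mm): inside x = 36 to 144, y = -54 to +54 mm, floor 88 mm below the deck; far wall 106 mm, side walls 130 mm above the counter.
- case: Flat white jewellery case, closed, 80 mm (x) by 60 mm (y) by 26 mm high, about 120 g, lying flat on the deck to the left or the right of the doorway, its long side pointing roughly into the box (within about 0.12 rad). Origin: centre of its underside; z up.
- case_center (a point): Middle of the case, 13 mm above its underside.
- ring_box: White ring box, 42 by 42 by 36 mm high, 60 g, standing loose on the deck on the other side of the doorway from the case. Origin: centre of its underside. To be left alone.
- bust: Dark grey necklace bust with a pearl string, standing loose on the counter to the left, foot 110 mm in diameter, 170 mm tall, 0.6 kg. Origin: centre of its underside. To be left alone.
- mug: Blue mug, 76 mm in diameter, 90 mm tall, standing loose on the counter to the right. Origin: centre of its underside. To be left alone.

How it is judged:
On the way, in this order (a step that is already met when the one before it is completed fails the run):
1. the case stands in front of the doorway, still on the deck outside (y of case_center in the frame of doorway between -0.025 and 0.025 m and x of case_center in the frame of doorway below -0.02 m and z of case_center in the frame of doorway above 0.005 m), for 0.05 s.
2. the case is in the doorway and the flap is pushed open (value of joint flap above 0.5 rad and x of case_center in the frame of doorway between -0.025 and 0.045 m and z of case_center in the frame of doorway above 0 m), for 0.05 s.
3. the case has dropped into the bin (x of case_center in the frame of doorway above 0.036 m and z of case_center in the frame of doorway below -0.03 m), for 0.1 s.
At the end, for the whole second after the job is handed in: The case lies at rest inside the bin (its middle within the bin's walls and less than 60 mm above its floor), the flap hangs shut (under 0.06 rad), and the ring box (20 mm), bust and mug (30 mm) are where they stood (x of case_center in the frame of bin_floor between -0.054 and 0.054 m and y of case_center in the frame of bin_floor between -0.054 and 0.054 m and z of case_center in the frame of bin_floor between 0 and 0.06 m and value of joint flap below 0.06 rad and linear speed of case below 0.02 m/s and distance of ring_box from where it was at the start of the episode below 0.02 m and distance of each of bust, mug from where it was at the start of the episode below 0.03 m); the robot touches nothing.
It fails at once if the case was lifted (its middle more than 20 mm above where it lies on the deck) (z of case_center in the frame of doorway above 0.033 m).
It fails at once if the ring box was pushed away or lifted (more than 20 mm) (distance of ring_box from where it was at the start of the episode above 0.02 m).
It fails at once if the bust was disturbed (more than 30 mm) (distance of bust from where it was at the start of the episode above 0.03 m).
It fails at once if the mug was disturbed (more than 30 mm) (distance of mug from where it was at the start of the episode above 0.03 m).
It also fails if it takes over 48 s, if anything falls off the work surface, if the arm or the gripper's body presses on something with over 40 N, if the wrist force passes 120 N, or if a joint passes its speed limit or range.

## Working session

There is one attempt and no reset: what is moved stays moved. The work goes in short steps, Python scripts to look and compute and a tool call to move; the robot and the scene stay as the last step left them, time stands still between calls to the robot, and variables do not carry over. Pictures are saved under pics/ and viewed, at most 10 in all, crops included, and the job is handed in when it is done.

Besides the shell and the picture viewer there is one more tool, called after "Request:" by a JSON object that holds its "name" and its "arguments". jog_arm: Moves the arm, as the interface text tells. Shift numbers are shares of 50 cm and turn numbers shares of 1.5 rad, none past 1 either way. Its arguments: {"type":"object","properties":{"motion":{"type":"string"}},"required":["motion"]}

```bash
mkdir -p pics
cat > h.py <<'E'
import numpy as np, cv2
from plant import state, grab_frame, job_done, cut_out, place_of
from scipy.spatial.transform import Rotation as R
def cloud(f):
    K=f["intrinsics"];z=f["range_z"];h,w=z.shape
    u,v=np.meshgrid(np.arange(w),np.arange(h))
    p=np.stack([(u-K[0,2])/K[0,0],(v-K[1,2])/K[1,1]],-1)
    q=p.copy()
    for _ in range(8): q=p/(1+f["k1"]*(q**2).sum(-1,keepdims=True))
    c=np.stack([q[...,0]*z,-q[...,1]*z,-z],-1)
    T=f["world_from_camera"]; return c@T[:3,:3].T+T[:3,3]
def rot(): 
    q=state()["tool_rot"]; return R.from_quat([q[1],q[2],q[3],q[0]])
E
python3 - <<'E'
from h import *
for c in ["scene","top"]:
    f=grab_frame(c); cv2.imwrite(f"pics/{c}0.png",f["color"][...,::-1]); P=cloud(f)
    for t in ["drop_box","doorway","hinge_rod","lip","bin_floor","case","case_center","ring_box","bust","mug"]:
        r=place_of(c,t)
        print(c,t,[(round(float(x["p"]),2),np.round(x["at"],3).tolist()) for x in r[:2]])
    for t in ["case","ring_box"]:
        r=cut_out(c,t)
        for x in r[:1]:
            m=x["pixels"]&(f["range_z"]>0); p=P[m]; zt=np.percentile(p[:,2],90); k=p[np.abs(p[:,2]-zt)<.006]
            print(c,t,x["p"],m.sum(),zt,cv2.minAreaRect((k[:,:2]*1000).astype(np.float32)))
print(state())
E
```

```text
scene drop_box [(0.74, [0.642, -0.05, -0.004])]
scene doorway [(0.73, [0.644, -0.051, 0.098])]
scene hinge_rod [(0.72, [0.645, -0.047, 0.168])]
scene lip [(0.77, [0.678, -0.058, 0.103])]
scene bin_floor [(0.7, [0.733, -0.071, 0.009])]
scene case [(0.67, [0.562, -0.116, 0.095])]
scene case_center [(0.81, [0.564, -0.117, 0.109])]
scene ring_box [(0.65, [0.506, 0.433, 0.001]), (0.55, [0.596, 0.042, 0.1])]
scene bust [(0.89, [0.511, 0.436, -0.002]), (0.74, [0.642, -0.054, -0.002])]
scene mug [(0.8, [0.54, -0.424, -0.001])]
scene case 0.62 497 0.12790692213772037 ((559.6370849609375, -117.58710479736328), (62.13718032836914, 76.89627838134766), 78.58451080322266)
scene ring_box 0.75 352 0.13713141266243167 ((594.1749267578125, 41.996700286865234), (42.447975158691406, 41.059452056884766), 71.1918716430664)
top drop_box [(0.94, [0.646, -0.048, -0.0])]
top doorway [(0.87, [0.643, -0.05, 0.101]), (0.27, [0.539, -0.428, -0.002])]
top hinge_rod [(0.62, [0.638, -0.052, 0.172])]
top lip [(0.91, [0.675, -0.056, 0.099])]
top bin_floor [(0.9, [0.734, -0.07, 0.014])]
top case [(0.57, [0.565, -0.116,
[... 539 characters left out ...]
9502710e+00,  5.26738868e-02,  1.61286003e+00,  1.78395064e-05,
        1.47598871e+00, -1.19011633e-01]), 'joint_vel': array([ 1.03379752e-03,  6.45435191e-04, -1.25308137e-04,  1.30144182e-03,
       -8.20870124e-05, -7.54590998e-05]), 'joint_efforts': array([-1.14966332e-05, -3.93678939e+01, -3.70456624e+01, -1.10506089e-04,
        6.02043510e-04,  6.14604133e-06]), 'tool_pos': array([ 0.24037851, -0.57693003,  0.20634369]), 'tool_rot': array([3.42112505e-05, 9.80581846e-01, 1.96110279e-01, 1.15940115e-05]), 'contact_force': array([-0.59657337, -0.06239887, -0.47316921]), 'ft_torque': array([-0.03780398,  0.03435754,  0.01798221]), 'grasp_force': 0.0, 'gripper_width': 1.0005830609902076}
```

```bash
cat >> h.py <<'E'
def line(p):
    v=cv2.fitLine((p[:,:2]*1000).astype(np.float32),cv2.DIST_HUBER,0,.01,.01).ravel(); return v
E
python3 - <<'E'
from h import *
for c in ["scene","top"]:
    f=grab_frame(c); P=cloud(f); g=f["range_z"]>0
    near=g&(np.hypot(P[...,0]-.643,P[...,1]+.05)<.15)
    d0=np.array([np.cos(-.22),np.sin(-.22)])
    q=(P[...,:2]-[.643,-.05]); bx=q@d0; by=q@[-d0[1],d0[0]]
    w=near&(abs(P[...,2]-.14)<.005)&(abs(bx)<.03)&(abs(by)>.06)
    v=line(P[w]); a=np.arctan2(v[1],v[0]); a=a-np.pi/2 if a>0 else a+np.pi/2
    print(c,w.sum(),"yaw",a,"mid",bx[w].min(),bx[w].max(),bx[w].mean(),"z",np.median(P[w][:,2]))
    dk=near&(abs(P[...,2]-.1)<.006)&(bx<-.02)&(bx>-.15)&(abs(by)<.14)
    print("deck z",np.median(P[dk][:,2]),"by",np.percentile(by[dk],[.5,99.5]),"bx",np.percentile(bx[dk],[.5]))
    rd=near&(abs(P[...,2]-.172)<.006)&(abs(bx)<.03)
    print("rod",rd.sum(),bx[rd].mean(),np.percentile(by[rd],[1,99]),by[rd].mean(),P[rd][:,2].max())
E
```

```text
scene 212 yaw -0.21353447 mid -0.005462073754005149 0.008009973325086567 0.0019955519178226507 z 0.14005743169102686
deck z 0.10017397557570507 by [-0.06960227  0.13364147] bx [-0.14818473]
rod 150 0.0010869372372176035 [-0.05646988  0.05656061] 0.0014496774792456997 0.1779805145301704
top 260 yaw -0.21793032 mid -0.003804737239718634 0.009647440452519918 0.002558126478276017 z 0.1401847147868741
deck z 0.1001003726715648 by [-0.13249631  0.13242274] bx [-0.14720517]
rod 150 0.0005849162269587208 [-0.05489934  0.05529272] 0.000645441306029871 0.1775666754697145
```

View pics/top0.png

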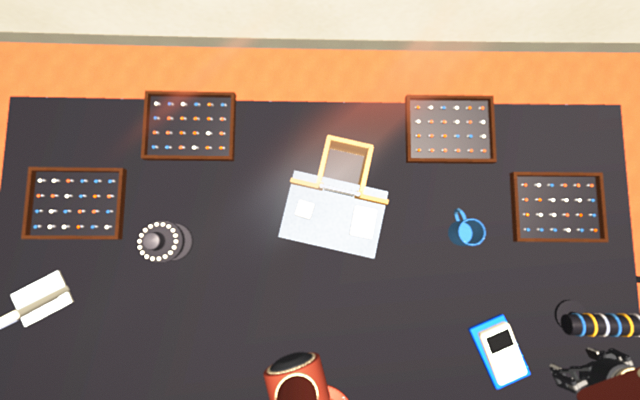

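```bash
cat >> h.py <<'E'
O=np.array([.6435,-.0495,0]); YAW=-.216; B=R.from_euler('z',YAW)
def box(p): return B.inv().apply(np.asarray(p)-O)
def jog(b,z,lean,dyaw=0):
    """box-frame xy (m), world z, lean(deg) -> jog fractions"""
    s=state(); r=rot()
    t=O+B.apply([b[0],b[1],0]); t[2]=z
    T=R.from_euler('z',YAW+dyaw)*R.from_euler('x',180,degrees=True)*R.from_euler('y',lean,degrees=True)
    d=r.inv().apply(t-s["tool_pos"])/.5; w=(r.inv()*T).as_rotvec()/1.5
    print("jog",np.round(d,3),np.round(w,3),"tcp box",np.round(box(s["tool_pos"]),4),"t",s["time"],"z-axis box",np.round(B.inv().apply(r.apply([0,0,1])),2))
def case(c="top"):
    f=grab_frame(c);P=cloud(f);x=cut_out(c,"case")
    if not x: print("no case");return f
    p=P[x[0]["pixels"]&(f["range_z"]>0)]; p=box(p); k=p[abs(p[:,2]-.126)<.006]
    print(c,"case",x[0]["p"],len(k),cv2.minAreaRect((k[:,:2]*1000).astype(np.float32)) if len(k) else 0,"extent",np.percentile(k,[1,99],axis=0).round(4).tolist() if len(k) else 0)
    return f
E
python3 - <<'E'
from h import *
f=case(); P=cloud(f)
for n,(a,b,c,d) in dict(cyl=(555,290,640,345),term=(465,310,530,390)).items():
    p=P[b:d,a:c].reshape(-1,3); p=p[p[:,2]>.02]
    print(n,np.percentile(p,[2,50,98],axis=0).round(3).tolist())
case("scene")
jog((-.06,-.15),.22,35)
E
```

```text
top case 0.71 636 ((-64.77677917480469, -83.30766296386719), (79.06243896484375, 60.30797576904297), 1.3735268115997314) extent [[-0.1037, -0.1125, 0.1219], [-0.0268, -0.0537, 0.1305]]
cyl [[0.274, -0.812, 0.129], [0.304, -0.718, 0.161], [0.328, -0.638, 0.17]]
term [[0.12, -0.581, 0.02], [0.204, -0.511, 0.042], [0.285, -0.452, 0.062]]
scene case 0.6 352 ((-65.74076843261719, -82.75032043457031), (73.93992614746094, 60.47417449951172), 1.3813245296478271) extent [[-0.1017, -0.1116, 0.1204], [-0.0298, -0.0534, 0.129]]
jog [ 0.88  -0.487 -0.027] [-0.124  0.394  0.394] tcp box [-0.2807 -0.6016  0.2063] t 1.6 z-axis box [ 0. -0. -1.]
```

Request:
{"name": "jog_arm", "arguments": {"motion": "0 0.12 -0.06 -0.03 -0.02 0.08 0.08; 0 0.24 -0.13 -0.03 -0.05 0.16 0.16; 0 0.36 -0.2 -0.03 -0.075 0.24 0.24; 0 0.48 -0.26 -0.03 -0.1 0.32 0.32; 0 0.6 -0.32 -0.03 -0.124 0.394 0.394"}}

```text
time: 2.22
tool_pos: [0.4375, -0.3351, 0.2218]
tool_rot: [0.033, 0.947, -0.105, 0.301]
contact_force: [1.5, -0.2, -0.2]
gripper_width: 0.003
grasp_force: 0.0
```

```bash
python3 -c "
from h import *
jog((-.06,-.15),.2,35)"
```

```text
jog [ 0.104 -0.347  0.128] [ 0.001 -0.003 -0.003] tcp box [-0.14   -0.3231  0.2218] t 2.225 z-axis box [ 0.58 -0.   -0.82]
```

Request:
{"name": "jog_arm", "arguments": {"motion": "0 0.03 -0.09 0.03 0 0 0; 0 0.06 -0.18 0.06 0 0 0; 0 0.09 -0.27 0.1 0 0 0; 0 0.104 -0.347 0.128 0 0 0; 0 0.104 -0.347 0.128 0 0 0"}}

```text
time: 2.85
tool_pos: [0.5519, -0.1804, 0.1977]
tool_rot: [0.031, 0.949, -0.1, 0.298]
contact_force: [0.0, -0.1, -0.8]
gripper_width: -0.001
grasp_force: 0.0
```

```bash
python3 -c "
from h import *
jog((-.06,-.15),.111,35)
f=case('scene'); cv2.imwrite('pics/s1.png',cv2.resize(f['color'][140:320,200:440,::-1],None,fx=3,fy=3))"
```

```text
jog [-0.097  0.005  0.144] [-0.003  0.002  0.003] tcp box [-0.0614 -0.1474  0.1977] t 2.85 z-axis box [ 0.57  0.   -0.82]
scene case 0.77 386 ((-66.98617553710938, -83.61164093017578), (76.93171691894531, 61.56527328491211), 0.7481067776679993) extent [[-0.1046, -0.1131, 0.1206], [-0.0301, -0.0533, 0.1288]]
```

Request:
{"name": "jog_arm", "arguments": {"motion": "0 -0.03 0.005 0.045 0 0 0; 0 -0.06 0.005 0.09 0 0 0; 0 -0.097 0.005 0.144 0 0 0; 0 -0.097 0.005 0.144 0 0 0; 0 -0.097 0.005 0.144 0 0 0"}}

```text
time: 3.58
tool_pos: [0.5528, -0.1876, 0.1137]
tool_rot: [0.033, 0.948, -0.103, 0.3]
contact_force: [1.4, 0.4, 0.1]
gripper_width: -0.002
grasp_force: 0.0
```

```bash
python3 -c "
from h import *
jog((-.06,-.05),.111,35)
f=case('scene'); cv2.imwrite('pics/s2.png',cv2.resize(f['color'][140:320,200:440,::-1],None,fx=3,fy=3)); print(state()['contact_force'])"
```

```text
jog [-0.005 -0.209  0.003] [ 0.001 -0.001 -0.   ] tcp box [-0.059  -0.1543  0.1137] t 3.575 z-axis box [ 0.57 -0.   -0.82]
scene case 0.68 358 ((-67.03109741210938, -82.98273468017578), (60.93639373779297, 74.01593017578125), 88.57640075683594) extent [[-0.1029, -0.1116, 0.1218], [-0.0317, -0.0534, 0.1297]]
[-0.31973979 -0.11838876 -0.54322871]
```

View pics/s2.png

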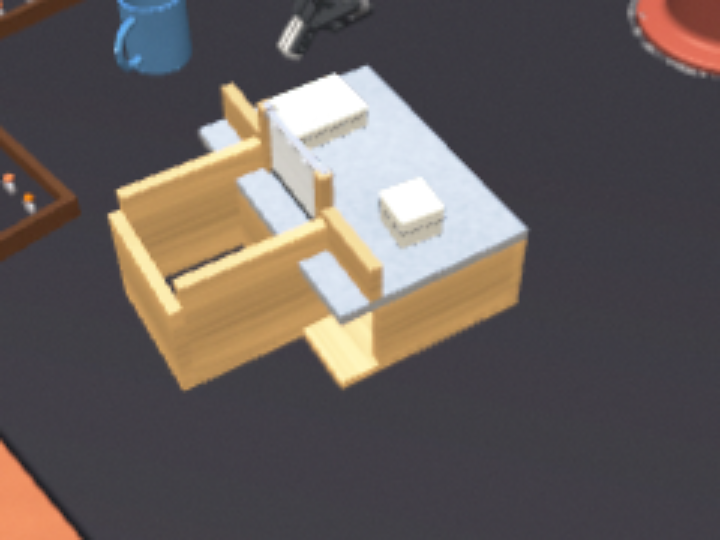

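Run:
```python
from h import *
f=grab_frame("scene");P=cloud(f);b=box(P.reshape(-1,3)).reshape(P.shape)
tcp=state()["tool_pos"]; d=np.linalg.norm(P-tcp,axis=-1); d[f["range_z"]==0]=9
v,u=np.unravel_index(d.argmin(),d.shape); print("nearest px",u,v,"crop",(u-200)*3,(v-140)*3,d.min(),b[v,u])
for px in [(290,45),(300,30),(330,10)]:
    u,v=200+px[0]//3,140+px[1]//3; print(px,b[v,u].round(3),f["range_z"][v,u])
K=f["intrinsics"];T=f["world_from_camera"];c=T[:3,:3].T@(tcp-T[:3,3]);s=np.array([c[0],-c[1]])/-c[2];s*=1+f["k1"]*(s@s)
print("proj",K[:2,:2]@s+K[:2,2])
cv2.imwrite('pics/s3.png',cv2.resize(f['color'][60:240,180:420,::-1],None,fx=3,fy=3))
```

```text
nearest px 296 158 crop 288 54 0.027416431128220987 [-0.07339691 -0.15010729  0.13720279]
(290, 45) [-0.074 -0.15   0.148] 1.076653
(300, 30) [-0.087 -0.149  0.161] 1.0712479
(330, 10) [-0.105 -0.12   0.197] 1.034891
proj [291.37250519 165.04018783]
```

View pics/s3.png

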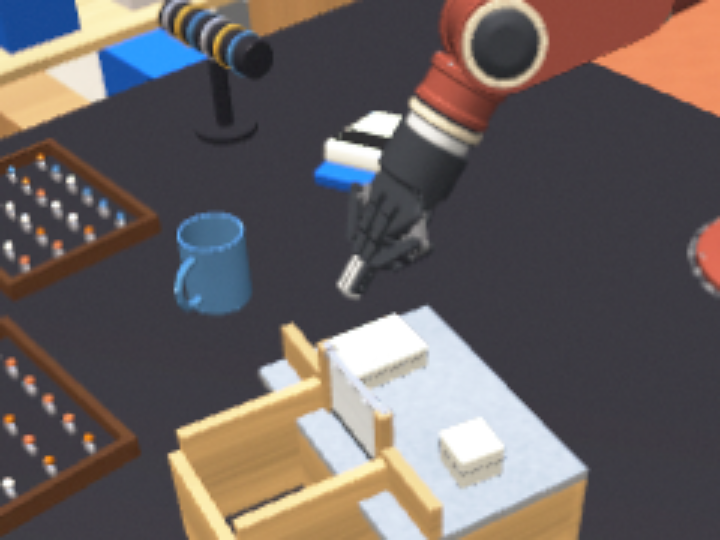

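Run:
```python
from h import *
tcp=state()["tool_pos"]; r=rot()
for c in ["scene","top"]:
    f=grab_frame(c);P=cloud(f)
    q=r.inv().apply((P-tcp).reshape(-1,3)); g=(f["range_z"].ravel()>0)&(abs(q[:,0])<.03)&(abs(q[:,1])<.04)&(q[:,2]>-.07)&(q[:,2]<.012)
    k=q[g]; print(c,len(k),np.percentile(k,[0,2,50,98,100],axis=0).round(4).tolist() if len(k) else 0)
    if c=="scene":
        print(k[np.argsort(-k[:,2])][:25].round(3).tolist())
f=grab_frame("wrist"); cv2.imwrite('pics/w1.png',f['color'][...,::-1])
```

```text
scene 129 [[-0.0118, -0.0396, -0.069], [-0.0104, -0.0149, -0.0681], [0.006, -0.005, -0.0495], [0.0117, 0.0141, -0.0279], [0.0125, 0.0172, -0.0158]]
[[-0.003, -0.04, -0.016], [-0.011, -0.039, -0.021], [0.001, -0.004, -0.027], [-0.002, -0.005, -0.028], [-0.007, -0.003, -0.028], [0.007, 0.007, -0.029], [-0.01, -0.003, -0.029], [0.007, -0.005, -0.03], [0.008, 0.001, -0.03], [0.003, -0.004, -0.03], [-0.012, -0.005, -0.031], [0.007, -0.003, -0.032], [0.01, 0.007, -0.033], [0.012, -0.001, -0.034], [0.006, -0.01, -0.034], [0.007, -0.0, -0.034], [0.001, -0.01, -0.034], [0.009, 0.004, -0.035], [0.008, -0.007, -0.035], [-0.002, -0.01, -0.035], [-0.006, -0.009, -0.036], [0.005, -0.008, -0.036], [0.007, 0.002, -0.036], [-0.009, -0.01, -0.037], [0.008, -0.005, -0.037]]
top 152 [[-0.0299, -0.0396, -0.0699], [-0.0287, -0.0364, -0.0695], [0.0044, -0.0131, -0.0339], [0.0125, 0.0121, 0.0111], [0.0137, 0.0252, 0.0119]]
```

View pics/w1.png

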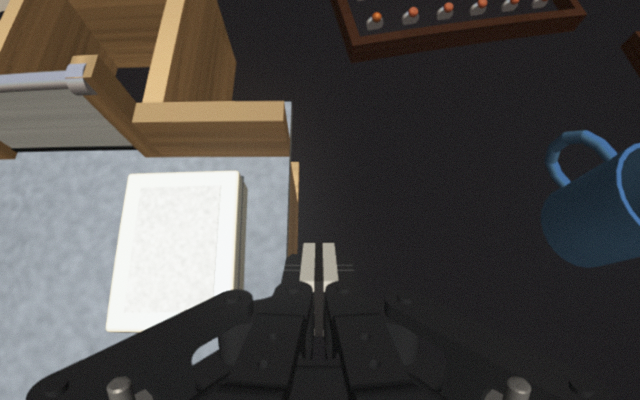

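Run:
```python
from h import *
tcp=state()["tool_pos"]; r=rot()
f=grab_frame("wrist");P=cloud(f);q=r.inv().apply((P-tcp).reshape(-1,3)).reshape(P.shape)
for u,v in [(310,247),(311,260),(330,247),(330,260),(330,275),(345,320)]: print("w",u,v,f["range_z"][v,u].round(3),q[v,u].round(4))
f=grab_frame("top");P=cloud(f);q=r.inv().apply((P-tcp).reshape(-1,3)).reshape(P.shape)
m=(f["range_z"]>0)&(abs(q[...,0])<.02)&(abs(q[...,1])<.025)&(q[...,2]>-.06)&(q[...,2]<.03)
v,u=np.where(m); o=np.argsort(-q[m][:,2])[:30]
for i in o: print(u[i],v[i],q[v[i],u[i]].round(3),box(P[v[i],u[i]]).round(3),f["color"][v[i],u[i]])
```

```text
w 310 247 0.145 [ 0.012  -0.0038 -0.0344]
w 311 260 0.133 [ 0.012  -0.0031 -0.0469]
w 330 247 0.144 [ 0.0123  0.0046 -0.0351]
w 330 260 0.132 [ 0.0124  0.0042 -0.0477]
w 330 275 0.121 [ 0.0122  0.0038 -0.0594]
w 345 320 0.085 [ 0.0183  0.0064 -0.0946]
381 213 [ 0.018 -0.023  0.029] [-0.028 -0.13   0.099] [249 251 253]
381 214 [ 0.015 -0.023  0.029] [-0.03  -0.131  0.098] [250 253 254]
380 215 [ 0.011 -0.025  0.029] [-0.033 -0.129  0.096] [249 251 253]
381 215 [ 0.013 -0.022  0.027] [-0.033 -0.131  0.099] [252 255 255]
380 216 [ 0.01  -0.024  0.025] [-0.036 -0.129  0.098] [250 252 254]
382 215 [ 0.015 -0.02   0.025] [-0.033 -0.133  0.102] [254 255 255]
381 217 [ 0.008 -0.021  0.024] [-0.038 -0.132  0.098] [254 255 255]
381 216 [ 0.012 -0.022  0.024] [-0.036 -0.131  0.1  ] [254 255 255]
382 218 [ 0.006 -0.018  0.024] [-0.04  -0.136  0.097] [230 239 246]
380 217 [ 0.008 -0.024  0.023] [-0.039 -0.129  0.099] [250 252 254]
382 216 [ 0.013 -0.019  0.023] [-0.035 -0.134  0.102] [253 255 255]
380 221 [-0.003 -0.021  0.021] [-0.05  -0.132  0.094] [252 254 255]
380 219 [ 0.004 -0.023  0.02 ] [
[... 491 characters left out ...]
0.099] [248 251 252]
379 221 [-0.002 -0.024  0.017] [-0.051 -0.129  0.098] [248 250 253]
381 220 [ 0.004 -0.02   0.016] [-0.047 -0.133  0.103] [255 255 255]
381 222 [-0.001 -0.019  0.014] [-0.052 -0.135  0.101] [241 246 251]
379 223 [-0.006 -0.023  0.014] [-0.056 -0.13   0.098] [250 252 254]
380 222 [-0.002 -0.021  0.014] [-0.053 -0.132  0.101] [250 253 255]
379 222 [-0.003 -0.024  0.014] [-0.053 -0.129  0.101] [249 251 253]
381 223 [-0.004 -0.018  0.013] [-0.055 -0.135  0.1  ] [222 230 242]
379 224 [-0.008 -0.023  0.012] [-0.059 -0.131  0.098] [250 253 254]
380 223 [-0.004 -0.021  0.012] [-0.056 -0.132  0.101] [250 254 255]
380 224 [-0.007 -0.02   0.011] [-0.058 -0.133  0.1  ] [250 254 255]
```

```bash
cat >> h.py <<'E'
OFF=.028  # both cameras show the real tips this far behind the reported TCP
def tip(b,z,lean=35,dyaw=0):
    T=R.from_euler('z',dyaw)*R.from_euler('x',180,degrees=True)*R.from_euler('y',lean,degrees=True)
    o=T.apply([0,0,OFF]); jog((b[0]+o[0],b[1]+o[1]),z+o[2],lean,dyaw)
    print("tip box",(box(state()["tool_pos"])-OFF*B.inv().apply(rot().apply([0,0,1]))).round(4),"F",state()["contact_force"].round(1))
E
python3 -c "
from h import *
tip((-.06,-.135),.122)
tip((-.06,-.135),.11)"
```

```text
jog [ 0.01  -0.036  0.04 ] [-0. -0.  0.] tcp box [-0.0595 -0.1531  0.1126] t 3.975 z-axis box [ 0.57  0.   -0.82]
tip box [-0.0756 -0.1531  0.1355] F [ 0.5 -0.3  0. ]
jog [-0.004 -0.036  0.06 ] [-0. -0.  0.] tcp box [-0.0595 -0.1531  0.1126] t 3.975 z-axis box [ 0.57  0.   -0.82]
tip box [-0.0756 -0.1531  0.1355] F [ 0.5 -0.3  0. ]
```

Request:
{"name": "jog_arm", "arguments": {"motion": "0 0.01 -0.036 0.01 0 0 0; 0 0.01 -0.036 0.02 0 0 0; 0 0.01 -0.036 0.03 0 0 0; 0 0.01 -0.036 0.04 0 0 0; 0 0.01 -0.036 0.04 0 0 0"}}

```text
time: 4.6
tool_pos: [0.571, -0.1721, 0.0976]
tool_rot: [0.032, 0.948, -0.103, 0.298]
contact_force: [0.0, -0.5, 0.6]
gripper_width: -0.001
grasp_force: 0.0
```

```bash
python3 -c "
from h import *
tip((-.06,-.135),.11)"
```

```text
jog [-0.011 -0.001  0.018] [-0.     0.001 -0.   ] tcp box [-0.0445 -0.1353  0.0976] t 4.6 z-axis box [ 0.57  0.   -0.82]
tip box [-0.0605 -0.1353  0.1205] F [ 0.  -0.5  0.6]
```

Request:
{"name": "jog_arm", "arguments": {"motion": "0 -0.003 0 0.005 0 0 0; 0 -0.006 0 0.01 0 0 0; 0 -0.01 0 0.016 0 0 0; 0 -0.01 0 0.016 0 0 0; 0 -0.01 0 0.016 0 0 0"}}

```text
time: 5.22
tool_pos: [0.5719, -0.172, 0.089]
tool_rot: [0.032, 0.948, -0.103, 0.299]
contact_force: [0.2, -0.5, 0.3]
gripper_width: -0.004
grasp_force: 0.0
```

```bash
python3 -c "
from h import *
tip((-.06,-.075),.111); f=case('scene')
f=grab_frame('scene');P=cloud(f);q=rot().inv().apply((P-state()['tool_pos']).reshape(-1,3));g=(abs(q[:,0])<.02)&(abs(q[:,1])<.016)&(abs(q[:,2]+.035)<.015)
k=q[g];print(len(k),np.percentile(k,[0,5,50,95,100],axis=0).round(3).tolist())
"
```

```text
jog [-0.001 -0.12   0.001] [-0.  0.  0.] tcp box [-0.0437 -0.135   0.089 ] t 5.225 z-axis box [ 0.57  0.   -0.82]
tip box [-0.0598 -0.135   0.1119] F [ 0.2 -0.5  0.3]
scene case 0.71 385 ((-67.35183715820312, -84.58895874023438), (76.82955932617188, 64.32710266113281), 2.3958821296691895) extent [[-0.1052, -0.1139, 0.1211], [-0.0302, -0.0529, 0.1296]]
58 [[-0.007, -0.013, -0.05], [-0.005, -0.012, -0.049], [0.006, -0.004, -0.04], [0.01, 0.009, -0.03], [0.011, 0.016, -0.027]]
```

Request:
{"name": "jog_arm", "arguments": {"motion": "0 0 -0.024 0 0 0 0; 0 0 -0.048 0 0 0 0; 0 0 -0.072 0 0 0 0; 0 0 -0.096 0 0 0 0; 0 0 -0.11 0 0 0 0"}}

```text
time: 6.0
tool_pos: [0.5839, -0.1179, 0.0893]
tool_rot: [0.032, 0.948, -0.102, 0.299]
contact_force: [0.6, 0.0, -0.5]
gripper_width: -0.003
grasp_force: 0.4
```

```bash
python3 -c "
from h import *
tip((-.062,-.043),.111); f=case('scene'); f=case('top')
"
```

```text
jog [-0.005 -0.073 -0.001] [-0.    -0.     0.001] tcp box [-0.0436 -0.0796  0.0893] t 6.0 z-axis box [ 0.57  0.   -0.82]
tip box [-0.0596 -0.0797  0.1122] F [ 0.6  0.  -0.5]
scene case 0.84 417 ((-66.4158935546875, -35.373355865478516), (77.16035461425781, 63.478782653808594), 0.5457161664962769) extent [[-0.1037, -0.066, 0.1206], [-0.0296, -0.0062, 0.1293]]
top case 0.94 484 ((-63.579925537109375, -35.370269775390625), (58.94989776611328, 79.67271423339844), 87.90324401855469) extent [[-0.0997, -0.0645, 0.1217], [-0.025, -0.0059, 0.131]]
```

Request:
{"name": "jog_arm", "arguments": {"motion": "0 -0.002 -0.018 0 0 0 0; 0 -0.004 -0.036 0 0 0 0; 0 -0.004 -0.054 0 0 0 0; 0 -0.004 -0.07 0 0 0 0; 0 -0.004 -0.07 0 0 0 0"}}

```text
time: 6.82
tool_pos: [0.5895, -0.0828, 0.0876]
tool_rot: [0.032, 0.948, -0.102, 0.298]
contact_force: [0.0, -0.9, -0.8]
gripper_width: 0.0
grasp_force: 0.0
```

```bash
python3 -c "
from h import *
f=case('scene'); f=case('top'); tip((-.062,-.06),.111); tip((-.14,-.06),.18); tip((-.14,0),.16)
"
```

```text
scene case 0.55 462 ((-66.84248352050781, -2.3019485473632812), (65.76734924316406, 81.38520050048828), 87.01158905029297) extent [[-0.1051, -0.0315, 0.1205], [-0.0274, 0.0299, 0.1291]]
top case 0.74 490 ((-64.5986557006836, -0.0307159423828125), (59.41775131225586, 79.33564758300781), 88.70726013183594) extent [[-0.1018, -0.0291, 0.1225], [-0.0258, 0.0295, 0.1309]]
jog [-0.     0.03  -0.001] [-0.     0.001  0.   ] tcp box [-0.0455 -0.0451  0.0877] t 7.025 z-axis box [ 0.57  0.   -0.82]
tip box [-0.0615 -0.0451  0.1106] F [ 1.  -0.3  1.7]
jog [-0.049  0.03  -0.204] [-0.     0.001  0.   ] tcp box [-0.0455 -0.0451  0.0877] t 7.025 z-axis box [ 0.57  0.   -0.82]
tip box [-0.0615 -0.0451  0.1106] F [ 1.  -0.3  1.7]
jog [-0.072 -0.09  -0.171] [-0.     0.001  0.   ] tcp box [-0.0455 -0.0451  0.0877] t 7.025 z-axis box [ 0.57  0.   -0.82]
tip box [-0.0615 -0.0451  0.1106] F [ 1.  -0.3  1.7]
```

Request:
{"name": "jog_arm", "arguments": {"motion": "0 0 0.03 0 0 0 0; 0 -0.01 0.03 -0.07 0 0 0; 0 -0.04 0.03 -0.15 0 0 0; 20 -0.049 0.03 -0.204 0 0 0; 25 -0.06 -0.03 -0.204 0 0 0"}}

```text
time: 7.65
tool_pos: [0.5122, -0.0531, 0.1578]
tool_rot: [0.033, 0.947, -0.105, 0.302]
contact_force: [-0.2, -0.3, -0.1]
gripper_width: 0.251
grasp_force: 0.0
```

```bash
python3 -c "
from h import *
tip((-.135,0),.15);tip((-.135,0),.111)
"
```

```text
jog [-0.022 -0.063  0.06 ] [ 0.002 -0.004 -0.002] tcp box [-0.1274 -0.0317  0.1578] t 7.65 z-axis box [ 0.58 -0.   -0.82]
tip box [-0.1436 -0.0316  0.1807] F [-0.2 -0.3 -0.1]
jog [-0.067 -0.063  0.124] [ 0.002 -0.004 -0.002] tcp box [-0.1274 -0.0317  0.1578] t 7.65 z-axis box [ 0.58 -0.   -0.82]
tip box [-0.1436 -0.0316  0.1807] F [-0.2 -0.3 -0.1]
```

Request:
{"name": "jog_arm", "arguments": {"motion": "25 -0.01 -0.063 0.02 0 0 0; 25 -0.03 -0.063 0.06 0 0 0; 25 -0.05 -0.063 0.09 0 0 0; 25 -0.067 -0.063 0.122 0 -0.002 0; 25 -0.067 -0.063 0.122 0 -0.002 0"}}

```text
time: 8.28
tool_pos: [0.5257, -0.0224, 0.0846]
tool_rot: [0.032, 0.949, -0.103, 0.297]
contact_force: [0.0, -0.5, -0.1]
gripper_width: 0.247
grasp_force: 0.0
```

```bash
python3 -c "
from h import *
tip((-.08,0),.110)
case('top');f=case('scene');P=cloud(f);q=rot().inv().apply((P-state()['tool_pos']).reshape(-1,3));g=(abs(q[:,0])<.02)&(abs(q[:,1])<.03)&(abs(q[:,2]+.035)<.015)
k=q[g];print(len(k),np.percentile(k,[0,5,50,95,100],axis=0).round(3).tolist())
f=grab_frame('wrist'); cv2.imwrite('pics/w2.png',f['color'][...,::-1])
"
```

```text
jog [0.096 0.002 0.061] [-0.     0.003 -0.   ] tcp box [-0.1209  0.0012  0.0846] t 8.275 z-axis box [ 0.57  0.   -0.82]
tip box [-0.1369  0.0012  0.1076] F [ 0.  -0.5 -0.1]
top case 0.97 587 ((-64.90821075439453, -0.7109031677246094), (56.43537902832031, 78.83975219726562), 87.79940032958984) extent [[-0.1034, -0.0285, 0.1219], [-0.0271, 0.0268, 0.1306]]
scene case 0.91 460 ((-66.47085571289062, -0.9823226928710938), (62.49787521362305, 79.59455108642578), 88.10324096679688) extent [[-0.1052, -0.0298, 0.1212], [-0.027, 0.0297, 0.1295]]
172 [[-0.02, -0.029, -0.05], [-0.016, -0.025, -0.049], [-0.002, -0.009, -0.034], [0.009, 0.019, -0.021], [0.013, 0.026, -0.02]]
```

View pics/w2.png

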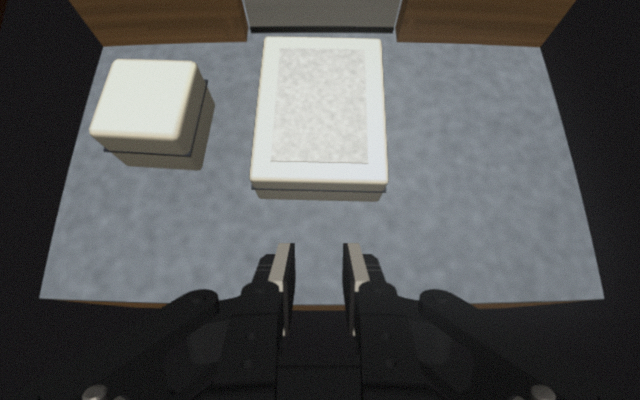

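```bash
python3 -c "
from h import *
f=grab_frame('wrist');P=cloud(f);q=rot().inv().apply((P-state()['tool_pos']).reshape(-1,3))+[0,0,OFF]
q=q[(f['range_z'].ravel()>0)]
for a in np.arange(-.12,0.0,.01):
    k=q[(q[:,2]>=a)&(q[:,2]<a+.01)&(abs(q[:,1])<.1)&(q[:,0]<.08)]
    if len(k): print(round(a,2),len(k),'x',np.percentile(k[:,0],[1,50,99]).round(3),'y',np.percentile(k[:,1],[1,99]).round(3))
T=f['world_from_camera'];print('cam',rot().inv().apply(T[:3,3]-state()['tool_pos'])+[0,0,OFF])
tip((-.075,-0.001),.111)
"
```

```text
-0.1 1830 x [0.014 0.02  0.022] y [-0.061  0.061]
-0.09 10511 x [0.008 0.013 0.019] y [-0.062  0.062]
-0.08 12054 x [-0.002  0.013  0.019] y [-0.057  0.056]
-0.07 6836 x [-0.01   0.013  0.019] y [-0.052  0.052]
-0.06 8564 x [-0.01   0.006  0.014] y [-0.046  0.046]
-0.05 2968 x [-0.007  0.013  0.015] y [-0.042  0.042]
-0.04 1366 x [-0.009  0.008  0.013] y [-0.024  0.026]
-0.03 1002 x [-0.009  0.009  0.013] y [-0.024  0.024]
-0.02 909 x [-0.009  0.008  0.013] y [-0.024  0.024]
-0.01 4112 x [-0.018 -0.014  0.012] y [-0.098  0.099]
cam [ 6.99677098e-02 -2.79864361e-05 -1.40697450e-01]
jog [0.105 0.005 0.066] [-0.     0.002  0.   ] tcp box [-0.121   0.0013  0.0852] t 8.575 z-axis box [ 0.57  0.   -0.82]
tip box [-0.137   0.0013  0.1082] F [-0.1 -0.3  0.9]
```

Request:
{"name": "jog_arm", "arguments": {"motion": "25 0.021 0.003 0.013 0 0 0; 25 0.042 0.003 0.026 0 0 0; 25 0.063 0.003 0.039 0 0 0; 25 0.084 0.003 0.052 0 0.002 0; 25 0.105 0.003 0.066 0 0.002 0"}}

```text
time: 9.2
tool_pos: [0.5861, -0.037, 0.0876]
tool_rot: [0.032, 0.948, -0.103, 0.298]
contact_force: [0.8, 0.4, -0.0]
gripper_width: 0.25
grasp_force: 0.4
```

```bash
python3 -c "
from h import *
tip((-.03,0),.111);tip((0.005,0),.111);f=case('top'); case('scene')
f=grab_frame('wrist'); cv2.imwrite('pics/w3.png',f['color'][...,::-1])
"
```

```text
jog [ 0.074 -0.     0.051] [-0.     0.001  0.   ] tcp box [-0.0588 -0.0001  0.0876] t 9.2 z-axis box [ 0.57  0.   -0.82]
tip box [-7.480e-02 -1.000e-04  1.106e-01] F [ 0.8  0.4 -0. ]
jog [ 0.131 -0.     0.091] [-0.     0.001  0.   ] tcp box [-0.0588 -0.0001  0.0876] t 9.2 z-axis box [ 0.57  0.   -0.82]
tip box [-7.480e-02 -1.000e-04  1.106e-01] F [ 0.8  0.4 -0. ]
top case 0.83 544 ((-31.321044921875, 1.2585716247558594), (69.03433227539062, 59.80740737915039), 0.49188053607940674) extent [[-0.0653, -0.0277, 0.1219], [0.0022, 0.0303, 0.1305]]
scene case 0.69 69 ((-57.61017990112305, 89.02154541015625), (27.683679580688477, 53.40510177612305), 42.51369094848633) extent [[-0.0855, 0.0608, 0.1204], [-0.0457, 0.1005, 0.1317]]
```

View pics/w3.png

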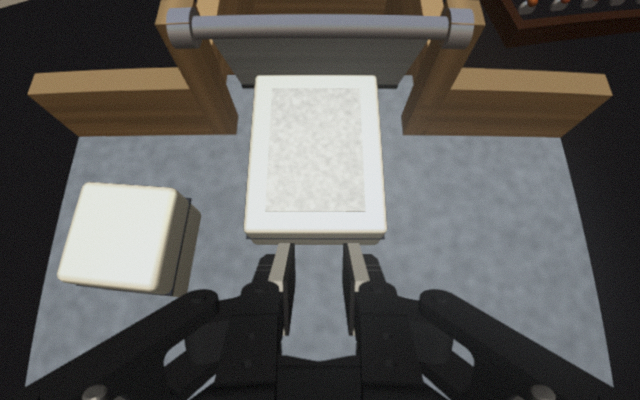

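Request:
{"name": "jog_arm", "arguments": {"motion": "25 0.018 0 0.012 0 0 0; 25 0.037 0 0.025 0 0 0; 25 0.055 0 0.038 0 0 0; 25 0.074 0 0.051 0 0 0; 25 0.074 0 0.051 0 0 0"}}

```text
time: 10.07
tool_pos: [0.6309, -0.0468, 0.0887]
tool_rot: [0.032, 0.948, -0.103, 0.299]
contact_force: [-0.1, 0.2, 0.9]
gripper_width: 0.257
grasp_force: 0.0
```

```bash
python3 -c "
from h import *
tip((0.003,0),.112);f=case('top')
"
```

```text
jog [ 0.053 -0.     0.036] [-0. -0.  0.] tcp box [-0.0129 -0.0001  0.0887] t 10.075 z-axis box [ 0.57  0.   -0.82]
tip box [-2.890e-02 -1.000e-04  1.116e-01] F [-0.1  0.2  0.9]
top case 0.76 239 ((19.152057647705078, 1.7352142333984375), (84.02915954589844, 59.4212760925293), 1.4537113904953003) extent [[-0.0194, -0.0277, 0.1216], [0.0606, 0.0303, 0.1312]]
```

Request:
{"name": "jog_arm", "arguments": {"motion": "25 0.015 0 0.01 0 0 0; 25 0.03 0 0.02 0 0 0; 25 0.045 0 0.03 0 0 0; 25 0.053 0 0.036 0 0 0; 25 0.053 0 0.036 0 0 0"}}

```text
time: 10.8
tool_pos: [0.6614, -0.0535, 0.0887]
tool_rot: [0.032, 0.948, -0.103, 0.299]
contact_force: [-0.4, -0.0, -0.3]
gripper_width: 0.251
grasp_force: 0.0
```

```bash
python3 -c "
from h import *
tip((-.08,0),.115);tip((-.16,0),.2);f=case('top');cv2.imwrite('pics/t5.png',cv2.resize(f['color'][110:280,250:420,::-1],None,fx=3,fy=3))
"
```

```text
jog [-0.131 -0.    -0.1  ] [-0.  0.  0.] tcp box [ 0.0184 -0.      0.0887] t 10.8 z-axis box [ 0.57  0.   -0.82]
tip box [ 0.0023 -0.      0.1116] F [-0.4 -0.  -0.3]
jog [-0.165 -0.    -0.331] [-0.  0.  0.] tcp box [ 0.0184 -0.      0.0887] t 10.8 z-axis box [ 0.57  0.   -0.82]
tip box [ 0.0023 -0.      0.1116] F [-0.4 -0.  -0.3]
top case 0.68 0 0 extent 0
```

View pics/t5.png

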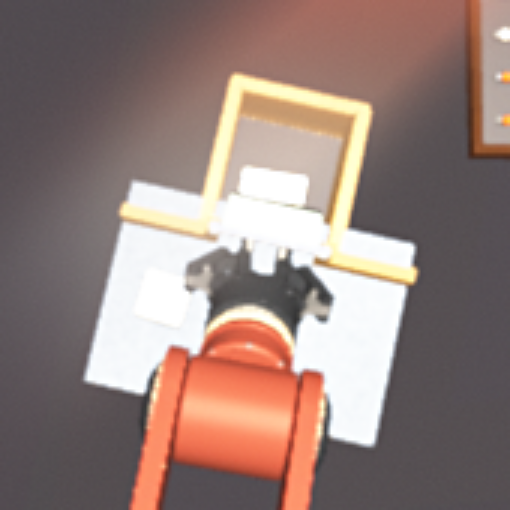

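Request:
{"name": "jog_arm", "arguments": {"motion": "25 -0.033 0 -0.025 0 0 0; 25 -0.065 0 -0.05 0 0 0; 25 -0.1 0 -0.075 0 0 0; 25 -0.131 0 -0.1 0 0 0; 25 -0.165 0 -0.331 0 0 0"}}

```text
time: 11.52
tool_pos: [0.5349, -0.0261, 0.1313]
tool_rot: [0.032, 0.95, -0.103, 0.293]
contact_force: [0.6, 0.0, 1.4]
gripper_width: 0.249
grasp_force: 0.0
```

Request:
{"name": "jog_arm", "arguments": {"motion": "25 0 0 -0.1 0 0 0; 25 0 0 -0.2 0 0 0; 25 0 0 -0.2 0 0 0; 25 0 0 -0.2 0 0 0; 25 0 0 -0.2 0 0 0"}}

```text
time: 12.15
tool_pos: [0.4821, -0.0143, 0.2169]
tool_rot: [0.032, 0.949, -0.103, 0.297]
contact_force: [-0.6, -0.8, 0.1]
gripper_width: 0.253
grasp_force: 0.0
```

```bash
python3 -c "
from h import *
s=state();print(box(s['tool_pos']),s['time'])
for c in ['top','scene']:
    f=grab_frame(c);P=box(cloud(f).reshape(-1,3)).reshape(400,640,3)
    for t in ['case_center','ring_box','bust','mug']:
        print(c,t,[(round(float(x['p']),2),np.round(x['at'],3).tolist(),box(x['at']).round(3).tolist()) for x in place_of(c,t)[:2]])
    m=(P[...,0]>.04)&(P[...,0]<.14)&(abs(P[...,1])<.05)&(P[...,2]>.0)&(P[...,2]<.2); print('bin z',np.percentile(P[m][:,2],[5,50,95]).round(3))
    m=(abs(P[...,1])<.035)&(P[...,2]>.11)&(P[...,2]<.165)&(abs(P[...,0])<.07); print('flap x',np.percentile(P[m][:,0],[2,50,98]).round(4) if m.any() else 0)
cv2.imwrite('pics/s6.png',cv2.resize(f['color'][140:320,200:440,::-1],None,fx=3,fy=3))
"
```

```text
[-0.16520423 -0.00021961  0.21686611] 12.15
top case_center [(0.72, [0.75, -0.058, 0.026], [0.105, 0.015, 0.026])]
top ring_box [(0.59, [0.594, 0.043, 0.101], [-0.068, 0.079, 0.101])]
top bust [(0.67, [0.514, 0.432, -0.001], [-0.23, 0.442, -0.001])]
top mug [(0.95, [0.539, -0.427, 0.001], [-0.021, -0.391, 0.001])]
bin z [0.01  0.035 0.041]
flap x [-0.0005  0.0007  0.0012]
scene case_center []
scene ring_box [(0.89, [0.595, 0.044, 0.101], [-0.067, 0.081, 0.101])]
scene bust [(0.65, [0.51, 0.434, -0.001], [-0.234, 0.444, -0.001])]
scene mug [(0.94, [0.54, -0.427, -0.001], [-0.021, -0.391, -0.001])]
bin z [0.011 0.014 0.038]
flap x [0.0012 0.0024 0.0035]
```

View pics/s6.png

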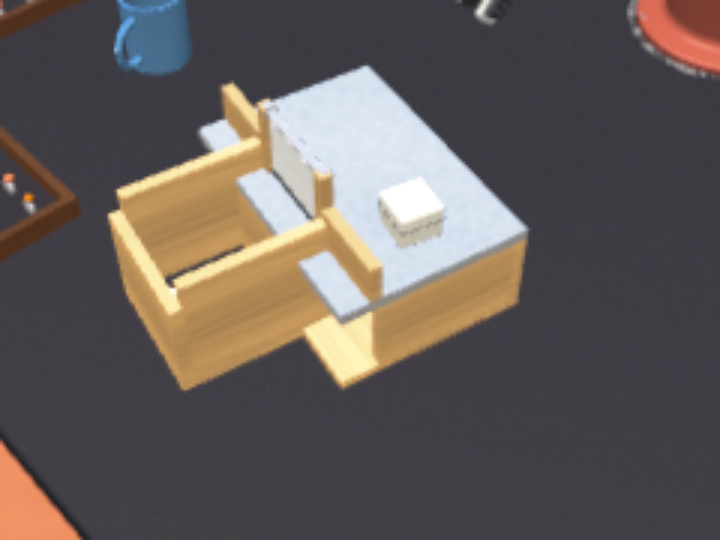

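The picture shows the deck with no case on it, the flap hanging shut at (295,165), the ring box still at (410,210), and a white edge of the case low in the bin at (172,293). The depth readings put the case flat on the bin floor, so I'm handing it in.

```bash
python3 -c "
from plant import job_done; print(job_done())"
```

```text
the job is handed in; nothing more can be done
None
```

The job is handed in at about 12 s of the 48 s allowed: the case lies flat in the bin, the flap hangs shut, and the ring box, bust and mug are where they started, all checked by camera; no verdict was returned.

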